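Hold a loose stand post plumb with a square

TASK

The aluminium post of the apparatus stand has a loose pivot bolt and flops over to one side. Pick up the steel square by its thick stock, set it on the foot plate on the side the post leans towards, blade towards the post, and press it into the corner until the stock sits flat on the plate and the blade lies flush along the post, which is then upright; finish while still gripping the square and pressing it there, so that a colleague can tighten the bolt. Touch the post with nothing but the square, and leave the other things on the bench where they are.

Things in the scene. Friction and masses are not known exactly. Their poses are not given: they have to be found in the camera images.
- stand: The fixed apparatus stand: a flat grey foot plate with a square aluminium post on a pivot in its middle. Origin on the bench under the pivot; z up, x across the stand, y along its 300 mm length. The post leans only towards +y or -y of this frame. The stand does not move when pushed.
- footplate: The stand's foot plate, 110 mm (stand x) by 300 mm (stand y), 12 mm thick, lying on the bench: its upper face is 12 mm above the bench. Same frame as the stand.
- post_middle (a point): The stand's post: a 30 x 30 mm aluminium bar, 200 mm long, on a frictionless pivot 32 mm above the bench; it reaches from 17 mm below the pivot to 187 mm above (cap included). This point: on its axis, 83 mm above the pivot; z along the bar, x as the stand's. Two cheeks hold the pivot at its x faces and do not stick out past its y faces. A clamp head with a rod sticks out to stand +x near the top. 0.5 kg.
- post (a joint): Lean of the post in rad: 0 upright, positive when its top leans to stand +y, negative to stand -y; stops at -0.16 and +0.16. Unheld it falls to one of the stops and stays there.
- square_grip (a point): Grip point of the steel square, in its stock, 18 mm above the stock's underside. The square stands on the bench, blade up. Stock: 24 mm thick (own y), 36 mm high, along own x from -92 to +45 mm of this point. Blade at the -x end: 12 mm thick (y), 22 mm wide (x), its top 130 mm above the underside; its outer face, the one to lay on the post, looks to own -x, 95 mm from here. 0.3 kg.
- square_face (a point): Point on the blade's outer edge face (looking to the square's own -x), 65 mm above the stock's underside; axes as at the grip point.
- jar: Closed white jar, 44 mm across, 75 mm high, to be left alone. Origin under its centre.
- stopper: Cork stopper, 30 mm across, 26 mm high, to be left alone. Origin under its centre.
- corkring: Cork ring, 96 mm across, 32 mm high, to be left alone. Origin under its centre.
- spatula: Steel spatula 170 mm long lying on the bench behind the stand, to be left alone.
- flask: Empty conical glass flask, 88 mm across, 150 mm high, to be left alone. Origin under its centre.
- beaker: Empty glass beaker, 72 mm across, 85 mm high, to be left alone. Origin under its centre.
- cap: Black screw cap, 34 mm across, 14 mm high, to be left alone. Origin under its centre.

How it is judged (in metres and radians):
On the way:
1. the gripped square is low over the foot plate, blade nearest the post, on the side towards which the post still leans (contact force between the fingers and square above 1 N and x of square_face in the frame of stand between -0.03 and 0.03 m and z of square_face in the frame of stand below 0.115 m and ((value of joint post above 0.05 rad and y of square_face in the frame of stand between 0.012 and 0.1 m and y of square_grip in the frame of stand above 0.09 m) or (value of joint post below -0.05 rad and y of square_face in the frame of stand between -0.1 and -0.012 m and y of square_grip in the frame of stand below -0.09 m))), for 0.1 s.
At the end, for the whole second after the job is handed in: The post is upright within 0.02 rad; the square, still gripped and at rest, presses on the post and on the foot plate with more than 1 N each, stands upright within 0.025 rad, is in line with the stand within 0.06 rad and its blade is within 20 mm of the middle of the post's face (value of joint post between -0.02 and 0.02 rad and contact force between square and post above 1 N and contact force between square and footplate above 1 N and contact force between the fingers and square above 2 N and angle between square_face's own z axis and vertical below 0.025 rad and angle between the x axis of square_face and the y axis of stand, either way round below 0.06 rad and z of square_face in the frame of stand below 0.08 m and x of square_face in the frame of stand between -0.02 and 0.02 m and linear speed of square below 0.01 m/s); the arm keeps its last pose, push and grip.
It fails at once if the robot itself touches the post (contact force between any of the arm, the fingers and post above 0.5 N).
It fails at once if another thing on the bench is shifted by more than 30 mm (distance of any of jar, stopper, corkring, spatula, flask, beaker, cap from where it was at the start of the episode above 0.03 m).
It also fails if it takes over 58 s, if anything falls off the work surface, if the arm or the gripper's body presses on something with over 40 N, if the wrist force passes 120 N, or if a joint passes its speed limit or range.

ROBOT

A 6-joint arm with a two-finger parallel gripper is mounted at the origin on the work surface. World frame = base frame: x ahead of the robot, y to its left, z up, the work surface at z = 0. Lengths are in mm, angles in rad, forces in N, time in s.
With the tool pointing down it reaches from about 400 to 925 mm from the base axis. Payload 12.5 kg.
Tool frame: the origin (TCP) lies midway between the tips of the shut fingers; the grasp point (between the pads) lies 19 mm behind it; x points along the fingers, y is the direction in which the jaws open and shut, and the axes are right-handed (so a half turn about x gives the same grasp; the last joint's range is limited). The gripper opens to 95 mm and grips with 3 to 60 N. Pads are 20 mm wide; open, the fingers measure 119 mm over their backs; the gripper's body (75 mm by 180 mm) begins 59 mm behind the grasp point.
Start: joints at [1.011, 0.491, 1.559, -0, 1.092, -0.106], TCP at [273.977, 561.768, 214.661] pointing down, gripper open.
Joint ranges: [-3.1, 3.1], [-0.84, 2.19], [0.05, 2.79], [-1.13, 4.28], [0.06, 2.93], [-2.69, 2.69]. Speed limits (rad/s): [2.22, 2.22, 2.79, 3.14, 3.14, 3.14].

INTERFACE

Orientations are given as [roll, pitch, yaw] about the fixed x, y, z axes, in that order (R = Rz(yaw) Ry(pitch) Rx(roll)).
In Python, from cell import sensors, read_camera, get_calibration, order gives the robot as it stands. The module is installed in compiled form; this text tells all that it offers.
- The arm moves only by the tool servo_tool, never from a script. Its argument "steps" is text: rows parted by semicolons, each of 7 numbers parted by spaces: the shift along the tool's x, y, z in mm, then the turn, a rotation vector about the tool's x, y, z in rad, then the finger opening in mm, from 0 to 95.1. A call has exactly 8 rows; each row shifts and turns the pose as measured when the row begins, along the tool's axes as they then stand; what a row does not reach is not made up. A row lasts 1/10 s, in which the tool goes at most 50 mm and 8.59 degrees, less where a joint would pass 70% of its speed; a pose out of reach is approached as far as the arm can. A call is refused whole if a number of a shift passes 50 or a number of a turn 0.15, either way. A call with a gripper value outside its range is refused whole. The fingers move at their own pace and stop on an object; the grip force is fixed at half the most. Time passes only in rows, so rows that do not move let the fingers close, or fill a call up. It gives the time, the measured TCP pose, the force and the opening at its end, in the units of the state.
- sensors.state(): the state, without advancing time (a new reading comes with each control period).
- read_camera(name): name is "scene" or "side" or "wrist"; returns (picture, depth): 384x512x3 uint8, blue, green, red; 384x512 float32, mm along the optical axis (not along the pixel's ray), 0 where there is no reading.
- get_calibration(name): a dict with "mtx" (3x3 intrinsics, pixels), "R" (3x3) and "t" (3): a world point X has camera coordinates R X + t. Camera axes: x right, y down, z forward; pixel columns grow to the right and rows downward; lengths in mm; the calibration is good to about 2 mm. A picture is of the moment at which its call begins: read the wrist's pose just before it. get_calibration takes no time and is no camera call; for the wrist camera it gives the pose at the moment of the call.
- order.job_done(): hands the job in, once; it reports no verdict.
The state is a dict: "t": time; "joints": joint angles; "qvel": joint speeds; "tau": joint torques, N m; "eef_pos": TCP position; "tcp_rot": TCP orientation; "ft_force": force on the tool from outside, world axes, zero at the start; "moment": the same for the moment, N m; "opening": opening from 0.0 (shut) to 1.0 (fully open).
Only numpy, scipy, OpenCV 4.12 (cv2) and the standard library are available. Lean on these libraries where they do the work, as an engineer would, in place of code of your own. Each camera call takes 0.05 s, during which the arm holds its last target.

## Working session

There is one attempt and no reset: what is moved stays moved. The work goes in short steps, Python scripts to look and compute and a tool call to move; the robot and the scene stay as the last step left them, time stands still between calls to the robot, and variables do not carry over. Pictures are saved under pics/ and viewed, and the job is handed in when it is done.

Besides the shell and the picture viewer there is one more tool, called as name(argument=value, ...) on one line, values as JSON. servo_tool: Moves the arm, as the interface text tells. Its arguments: {"type":"object","properties":{"steps":{"type":"string"}},"required":["steps"]}

```bash
ls; mkdir -p pics
python3 - <<'E'
from cell import sensors, read_camera, get_calibration
import cv2, numpy as np
print(sensors.state())
for n in ("scene","side"):
    p,d=read_camera(n); c=get_calibration(n)
    cv2.imwrite(f"pics/{n}0.png",p); np.savez(f"{n}0.npz",p=p,d=d,**{k:np.array(v) for k,v in c.items()})
    print(n,c, (d>0).mean())
E
```

```text
pics
{'t': 0.0, 'joints': array([ 1.01139916e+00,  4.91550833e-01,  1.55947208e+00,  1.96337451e-05,
        1.09170558e+00, -1.05570516e-01]), 'qvel': array([-0.00101749,  0.00179035,  0.00112668,  0.00014444, -0.00184038,
        0.00168447]), 'tau': array([-1.86517187e-03, -6.12643075e+01, -2.58180499e+01,  6.91342587e-02,
        4.81123442e-02, -6.54783048e-05]), 'eef_pos': array([273.82689772, 561.53657561, 214.05938054]), 'tcp_rot': array([-1.69169606,  1.56966035, -2.14553177]), 'ft_force': array([ 0.69780984, -0.87494511, -0.32584677]), 'moment': array([-0.02267836, -0.04438966, -0.02957187]), 'opening': 1.0010352728931424}
scene {'mtx': array([[402.97834212,   0.        , 251.99105764],
       [  0.        , 402.97834212, 192.04103994],
       [  0.        ,   0.        ,   1.        ]]), 'R': array([[ 0.87017978,  0.49250158,  0.01514422],
       [ 0.37419703, -0.64053211, -0.67059317],
       [-0.32056784,  0.58920354, -0.74167072]]), 't': array([-466.40656395, -169.68132864, 1198.01472056])} 0.9963226318359375
side {'mtx': array([[472.07065296,   0.        , 252.5694112 ],
       [  0.        , 472.07065296, 198.82355921],
       [  0.        ,   0.        ,   1.        ]]), 'R': array([[ 0.83889032, -0.5441261 , -0.01377779],
       [-0.34688157, -0.51494522, -0.78390344],
       [ 0.41944751,  0.66238827, -0.62072987]]), 't': array([-463.05789178,  241.62717257, 1125.05325169])} 0.9956715901692709
```

View pics/scene0.png

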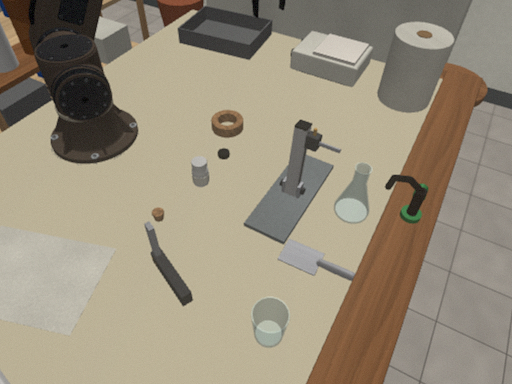

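View pics/side0.png

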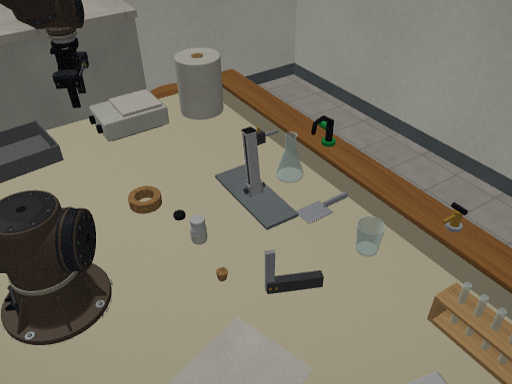

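The post looks nearly upright in these views. In the scene view the square's stock runs from about (157,255) to (187,298), with the blade at its upper-left end. The stand plate is around (290,195). I'll measure next.

```bash
cat > h.py <<'E'
import numpy as np, cv2
def load(n):
    return dict(np.load(n))
def world(f):
    d=f['d']; K=f['mtx']; h,w=d.shape
    u,v=np.meshgrid(np.arange(w),np.arange(h))
    C=np.stack([(u-K[0,2])/K[0,0]*d,(v-K[1,2])/K[1,1]*d,d],-1)
    return (C-f['t'])@f['R']
def proj(f,X):
    c=f['R']@np.asarray(X,float)+f['t']; p=f['mtx']@c; return p[:2]/p[2]
def ray(f,uv,z):
    K=f['mtx']; r=np.array([(uv[0]-K[0,2])/K[0,0],(uv[1]-K[1,2])/K[1,1],1.]); r=f['R'].T@r; o=-f['R'].T@f['t']
    return o+r*(z-o[2])/r[2]
E
python3 - <<'E'
from h import *
f=[load('scene0.npz'),load('side0.npz')]
for g,n in zip(f,('scene','side')):
    W=world(g); 
    # bench check
    m=(W[...,0]>300)&(W[...,0]<900)&(abs(W[...,1])<500)
    z=W[...,2][m]; print(n,'bench median z',np.median(z))
    hsv=cv2.cvtColor(g['p'],cv2.COLOR_BGR2HSV)
    img=g['p']
    m=((W[...,2]>6)&(W[...,2]<400)&(W[...,0]>150)&(W[...,0]<1000)&(abs(W[...,1])<600)).astype(np.uint8)
    N,L,S,_=cv2.connectedComponentsWithStats(m)
    for i in range(1,N):
        if S[i,4]>25:
            P=W[L==i]; print(i,S[i],P.min(0).round(),P.max(0).round(),np.median(img[L==i],0))
E
```

```text
scene bench median z 0.9937600050180408
1 [251   0   7  18 100] [238. 501. 216.] [263. 518. 271.] [16. 17. 16.]
5 [ 379   38   62   75 2801] [674. 568.   6.] [803. 600. 224.] [100. 108. 110.]
18 [  306    93   168   291 17438] [ 747. -354.    6.] [945. 600. 196.] [ 61.  91. 128.]
20 [211 110  32  27 658] [272. 177.   6.] [368. 276.  37.] [ 65.  87. 109.]
21 [ 243  120   98  124 4691] [551. -75.   6.] [703. 227. 224.] [116. 118. 115.]
22 [217 149  12  10  97] [362.  98.   6.] [393. 130.  17.] [47. 53. 57.]
23 [191 157  18  30 454] [359. -25.   6.] [403.  17.  79.] [110.  116.5 119. ]
24 [ 334  163   38   61 1432] [717.  60.   6.] [803. 125. 153.] [134. 149. 149.]
27 [151 208  12  14 128] [ 346. -171.    7.] [ 376. -144.   30.] [ 79. 109. 138.]
28 [ 144  222   48   84 1073] [ 424. -316.    6.] [ 558. -241.  133.] [70. 74. 76.]
48 [ 250  297   40   51 1320] [ 694. -314.    6.] [ 764. -243.   88.] [132. 147. 146.]
60 [  0 371   9  13  65] [ 340. -600.   11.] [ 388. -587.   56.] [154. 158. 160.]
side bench median z 2.2270333101957536
1 [  50   41   38   67 1331] [205. 463. 215.] [329. 600. 400.] [14. 13. 12.]
4 [ 188   58   35   61 1566] [672. 564.   6.] [800. 600. 226.] [ 93. 100. 101.]
6 [  215    81   297   262 22130] [ 549. -600.    6.] [947. 600. 225.] [ 73.  89. 110.]
137 [128 186  34  27 683] [270. 176.   6.] [365. 277.  39.] [46. 73. 98.]
179 [173 210  12  10  93] [359.  95.   6.] [390. 131.  20.] [20. 19. 19.]
194 [190 214  17  30 438] [355. -27.   6.] [399.  19.  79.] [ 99. 102. 102.]
229 [ 265  249   59   44 1197] [ 422. -317.    6.] [ 556. -243.  133.] [53. 51. 50.]
253 [216 267  12  14 128] [ 346. -173.    6.] [ 374. -142.   30.] [ 54.   88.5 117. ]
```

Run:
```python
from h import *
for n in ('scene','side'):
    g=load(n+'0.npz'); W=world(g)
    X,Y,Z=W[...,0],W[...,1],W[...,2]
    def rect(m,lab):
        m=cv2.morphologyEx(m.astype(np.uint8),cv2.MORPH_OPEN,np.ones((2,2)))>0
        P=W[m][:,:2].astype(np.float32); r=cv2.minAreaRect(P); b=cv2.boxPoints(r)
        e=b[1]-b[0]; e2=b[2]-b[1]; l=e if np.hypot(*e)>np.hypot(*e2) else e2
        print(n,lab,len(P),'c',np.round(r[0],1),'sz',np.round(r[1],1),'long dir',np.degrees(np.arctan2(l[1],l[0]))%180,'z',np.median(Z[m]))
    reg=(X>500)&(X<730)&(Y>-110)&(Y<240)
    rect(reg&(Z>8)&(Z<17)&(np.abs(X-627)<90),'plate')
    sq=(X>410)&(X<570)&(Y>-330)&(Y<-230)
    rect(sq&(Z>32)&(Z<41),'stock top')
    rect(sq&(Z>126),'blade top')
    rect(sq&(Z>50),'blade')
    # post slices
    for a in range(50,225,25):
        m=reg&(Z>a)&(Z<a+25)
        P=W[m]; print(' slice',a,len(P),P.mean(0).round(1),P[:,:2].min(0).round(1),P[:,:2].max(0).round(1))
```

```text
scene plate 3008 c [ 673.5 -192.4] sz [173.8 845.8] long dir 103.01915 z 12.245751974559564
scene stock top 629 c [ 493.6 -274.4] sz [ 31.4 137.7] long dir 155.8148 z 35.99321070205242
scene blade top 60 c [ 402.9 -223.6] sz [ 14.7 115.2] long dir 139.70447 z 129.44044067346573
scene blade 240 c [ 603.3 -389.1] sz [ 16.7 634.9] long dir 140.44235 z 97.3603583690803
 slice 50 150 [614.   70.1  60.2] [583.3  60.7] [729.7 101.4]
 slice 75 121 [611.   70.3  87.6] [592.5  64.8] [624.   95.9]
 slice 100 128 [611.4  72.8 113. ] [593.2  65.8] [623.6  98.4]
 slice 125 130 [611.6  75.4 137.7] [592.7  68.1] [623.6 101.7]
 slice 150 142 [612.3  75.4 163.1] [592.9  71. ] [652.4  94.7]
 slice 175 359 [641.   80.7 188.4] [592.6  72.7] [702.9 102.4]
 slice 200 361 [620.   87.3 211.9] [592.7  74.8] [652.9 108.8]
side plate 1883 c [ 389.8 -357.9] sz [1271.   227.1] long dir 63.027016 z 13.108191420176086
side stock top 442 c [ 245.2 -530.6] sz [830.9 133.2] long dir 45.299786 z 36.50408702789462
side blade top 52 c [ 473.9 -203.9] sz [140.4  18.2] long dir 52.920567 z 128.3641022998936
side blade 282 c [ 479.8 -211. ] sz [143.2  20.1] long dir 45.26495 z 89.70578305684214
 slice 50 136 [617.6  76.5  60.3] [580.6  61.6] [729.9 115.3]
 slice 75 106 [602.4  75.4  87.6] [590.1  64.8] [622.9 105.4]
 slice 100 98 [602.1  78.9 112.5] [590.8  68. ] [621.7 102. ]
 slice 125 115 [601.8  82.7 137.2] [590.2  71.3] [624.4 106.7]
 slice 150 120 [604.4  85.1 163.7] [590.2  76.1] [646.5 112. ]
 slice 175 231 [628.9  88.5 188.3] [590.1  78.8] [702.5 116.9]
 slice 200 201 [613.3  95.  211.9] [590.9  81.4] [651.5 118.2]
```

Run:
```python
from h import *
a=load('scene0.npz')['p'][105:250,230:370]; b=load('side0.npz')['p'][115:300,200:340]
cv2.imwrite('pics/z1.png',np.hstack([cv2.resize(a,(400,500),interpolation=3),cv2.resize(b,(400,500),interpolation=3)]))
```

```text
(no output)
```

View pics/z1.png

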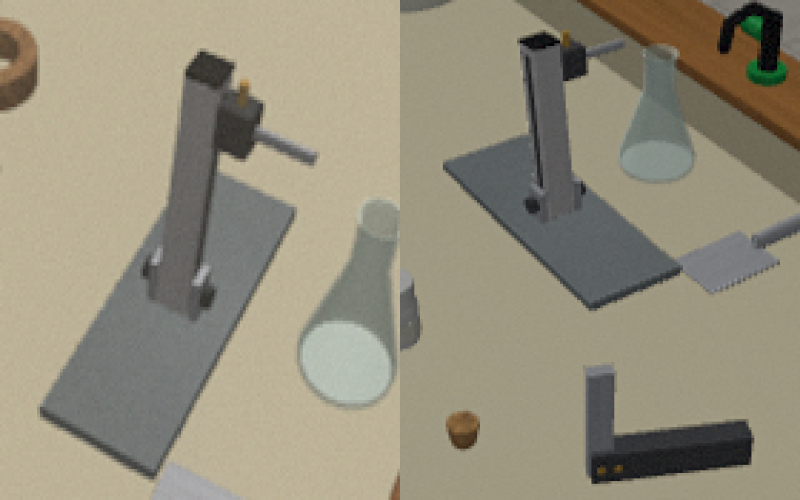

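Run:
```python
from h import *
for n in ('scene','side'):
    g=load(n+'0.npz'); W=world(g)
    X,Y,Z=W[...,0],W[...,1],W[...,2]
    def rect(m,lab,z=None):
        m=m.astype(np.uint8)
        N,L,S,_=cv2.connectedComponentsWithStats(m,connectivity=4); i=1+np.argmax(S[1:,4]); m=L==i
        if z is None: P=W[m][:,:2].astype(np.float32)
        else:
            vv,uu=np.nonzero(m); P=np.array([ray(g,(u,v),z)[:2] for u,v in zip(uu,vv)],np.float32)
        r=cv2.minAreaRect(P); b=cv2.boxPoints(r)
        e=b[1]-b[0]; e2=b[2]-b[1]; l=e if np.hypot(*e)>np.hypot(*e2) else e2
        print(n,lab,len(P),'c',np.round(r[0],1),'sz',np.round(r[1],1),'dir',round(np.degrees(np.arctan2(l[1],l[0]))%180,2),'z',np.median(Z[m]).round(1)); print(b.round(1).tolist())
    rect((X>545)&(X<705)&(Y>-85)&(Y<235)&(Z>8)&(Z<17),'plate',12)
    sq=(X>415)&(X<565)&(Y>-325)&(Y<-235)
    rect(sq&(Z>33)&(Z<40),'stock top',36)
    rect(sq&(Z>126)&(Z<134),'blade top',130)
    rect(sq&(Z>50)&(Z<134),'blade')
    P=W[(X>588)&(X<627)&(Y>55)&(Y<125)&(Z>70)&(Z<165)]
    from numpy.linalg import svd
    # fit the two visible planes by brute: print y vs z line of the min-y face
    for a in range(70,220,15):
        m=(X>588)&(X<627)&(Y>55)&(Y<125)&(Z>a)&(Z<a+15); Q=W[m]
        print(a,len(Q),'ymin/max',np.percentile(Q[:,1],[5,30,95]).round(1),'x',np.percentile(Q[:,0],[5,50,95]).round(1))
```

```text
scene plate 3023 c [608.4  74.8] sz [302.8 110.8] dir 89.12 z 12.3
[[550.7000122070312, -75.69999694824219], [661.4000244140625, -77.4000015258789], [666.0999755859375, 225.39999389648438], [555.4000244140625, 227.10000610351562]]
scene stock top 613 c [ 492.2 -278.3] sz [ 24.3 137.7] dir 156.05 z 36.1
[[424.29998779296875, -261.3999938964844], [550.2000122070312, -317.29998779296875], [560.0, -295.1000061035156], [434.20001220703125, -239.1999969482422]]
scene blade top 60 c [ 437.  -253.8] sz [12.4 23.3] dir 157.52 z 129.7
[[423.8999938964844, -255.10000610351562], [445.3999938964844, -264.0], [450.1000061035156, -252.5], [428.6000061035156, -243.60000610351562]]
scene blade 241 c [ 436.3 -253.9] sz [12.6 24.6] dir 161.77 z 102.9
[[422.70001220703125, -256.0], [446.0, -263.70001220703125], [450.0, -251.6999969482422], [426.70001220703125, -244.0]]
70 74 ymin/max [64.2 66.  84.9] x [595.  611.7 622.9]
85 70 ymin/max [66.1 67.5 83.9] x [594.  610.5 622.8]
100 74 ymin/max [67.3 68.8 91.3] x [594.6 612.5 623. ]
115 76 ymin/max [68.5 69.9 88.7] x [595.3 611.8 623.1]
130 81 ymin/max [70.
[... 1048 characters left out ...]
-255.39999389648438], [441.6000061035156, -264.70001220703125], [448.1000061035156, -251.0], [428.29998779296875, -241.6999969482422]]
70 64 ymin/max [66.  68.1 94.1] x [591.4 600.7 619.3]
85 63 ymin/max [68.7 71.3 93.9] x [591.4 600.3 619.6]
100 62 ymin/max [69.7 72.6 96.8] x [591.7 599.4 619.4]
115 61 ymin/max [72.2 74.8 99.6] x [591.3 599.7 621.2]
130 71 ymin/max [ 74.4  76.8 102.6] x [591.9 598.6 617.9]
145 60 ymin/max [ 76.8  79.5 101.1] x [592.2 600.5 619.3]
160 73 ymin/max [ 78.1  80.7 106.5] x [591.3 598.8 620.1]
175 73 ymin/max [ 79.9  82.6 107.1] x [591.4 603.  625.7]
190 77 ymin/max [ 82.   84.8 108.5] x [591.9 602.  624. ]
205 90 ymin/max [ 84.2  87.2 114.4] x [591.8 601.6 620.1]
```

Plate centre is about (607.5, 75.2), with long axis at 89.15° and measured size 303x111, which fits. The post leans to +y. The square's grip point is about (512, -288), with own x at -24°. Next I'll check the arm's clearance above the tool.

Run:
```python
from h import *
from cell import sensors
s=sensors.state()
from scipy.spatial.transform import Rotation as R
print(R.from_euler('xyz',s['tcp_rot']).as_matrix().round(3))
for n in ('scene','side'):
    g=load(n+'0.npz'); W=world(g)
    az=1.0114; c,s_=np.cos(az),np.sin(az)
    r=W[...,0]*c+W[...,1]*s_; l=-W[...,0]*s_+W[...,1]*c
    m=(W[...,2]>60)&(r>-150)&(r<700)&(W[...,0]<400)&(abs(l)<250)&(g['d']>0)
    for a in range(-150,750,50):
        q=m&(r>=a)&(r<a+50)
        if q.sum()>20: print(n,a,q.sum(),'z',W[q][:,2].min().round(),W[q][:,2].max().round(),'lat',l[q].min().round(),l[q].max().round())
```

```text
[[-0.     0.438  0.899]
 [-0.001  0.899 -0.438]
 [-1.    -0.001 -0.   ]]
scene -100 1137 z 60.0 293.0 lat -117.0 246.0
scene -50 3052 z 60.0 340.0 lat -121.0 217.0
scene 0 2798 z 60.0 340.0 lat -123.0 149.0
scene 50 1320 z 60.0 330.0 lat -118.0 148.0
scene 100 243 z 241.0 322.0 lat 137.0 149.0
scene 550 116 z 60.0 271.0 lat 45.0 245.0
scene 650 77 z 60.0 247.0 lat 24.0 238.0
side -100 5092 z 60.0 284.0 lat -114.0 78.0
side -50 2765 z 60.0 286.0 lat -117.0 88.0
side 0 1447 z 60.0 286.0 lat -117.0 58.0
side 50 180 z 171.0 283.0 lat -114.0 47.0
side 350 128 z 565.0 581.0 lat 21.0 101.0
side 400 391 z 530.0 573.0 lat 11.0 111.0
side 450 547 z 494.0 560.0 lat 4.0 127.0
side 500 661 z 60.0 544.0 lat 3.0 249.0
side 550 1570 z 60.0 530.0 lat -2.0 247.0
side 600 428 z 60.0 516.0 lat -2.0 206.0
side 650 226 z 60.0 503.0 lat 1.0 240.0
```

servo_tool(steps="-15 0 0 0.15 0 0 95; -15 0 0 0.15 0 0 95; -15 0 0 0.15 0 0 95; -15 0 0 0.15 0 0 95; -15 0 0 0.15 0 0 95; -15 0 0 0.15 0 0 95; -15 0 0 0.15 0 0 95; -15 0 0 0.15 0 0 95")

```text
t: 0.9
eef_pos: [273.1, 560.4, 333.1]
tcp_rot: [-0.466, 1.559, -2.126]
ft_force: [0.7, -0.1, -0.5]
opening: 1.0
```

```bash
cat > plan.py <<'E'
import numpy as np
from scipy.spatial.transform import Rotation as R
from cell import sensors
def down(jaw):
    y=np.array([np.cos(jaw),np.sin(jaw),0]); x=np.array([0,0,-1.]); return R.from_matrix(np.c_[x,y,np.cross(x,y)])
def cur():
    s=sensors.state(); return np.array(s['eef_pos']),R.from_euler('xyz',s['tcp_rot']),s
def show():
    p,r,s=cur(); M=r.as_matrix()
    print('t',round(s['t'],2),'p',p.round(1),'jaw',np.arctan2(M[1,1],M[0,1]).round(4),'axis x',M[:,0].round(3),'f',s['ft_force'].round(1),'m',s['moment'].round(2),'op',round(s['opening']*95.1,1),'j',s['joints'].round(2))
def rows(wps):
    """wps: list of (pos,Rot,n) from current"""
    p,r,_=cur(); k=0
    for P,Q,n in wps:
        P=np.array(P,float); d=(r.inv()*Q).as_rotvec()
        for i in range(n):
            p2=p+(P-p)/(n-i); dq=(r.inv()*Q).as_rotvec()/(n-i)
            t=r.inv().apply(p2-p); print(k,t.round(0).astype(int),dq.round(3)); r=r*R.from_rotvec(dq); p=p2; k+=1
E
python3 - <<'E'
from plan import *
show()
rows([((480,110,333),down(-0.95),11),((512,-288,300),down(-1.99),10)])
E
```

```text
t 0.9 p [273.1 560.4 333.1] jaw -0.0891 axis x [-0.006 -0.01  -1.   ] f [ 0.7 -0.1 -0.5] m [-0.03  0.04 -0.01] op 95.1 j [ 1.01  0.41  1.38 -0.    1.36  1.1 ]
0 [ 0 22 39] [0.078 0.001 0.   ]
1 [ 0 25 37] [0.078 0.001 0.   ]
2 [ 0 28 35] [0.078 0.001 0.   ]
3 [ 0 31 33] [0.078 0.001 0.   ]
4 [ 0 33 30] [0.078 0.001 0.   ]
5 [ 0 36 28] [0.078 0.001 0.   ]
6 [ 0 38 25] [0.078 0.001 0.   ]
7 [ 0 39 22] [0.078 0.001 0.   ]
8 [ 0 41 19] [0.078 0.001 0.   ]
9 [ 0 42 15] [0.078 0.001 0.   ]
10 [ 0 43 12] [0.078 0.001 0.   ]
11 [ 3 34 21] [0.104 0.    0.   ]
12 [ 3 36 17] [0.104 0.    0.   ]
13 [ 3 38 13] [0.104 0.    0.   ]
14 [ 3 39  9] [0.104 0.    0.   ]
15 [ 3 40  5] [0.104 0.    0.   ]
16 [ 3 40  1] [0.104 0.    0.   ]
17 [ 3 40 -3] [0.104 0.    0.   ]
18 [ 3 39 -7] [0.104 0.    0.   ]
19 [  3  38 -11] [0.104 0.    0.   ]
20 [  3  37 -15] [0.104 0.    0.   ]
```

servo_tool(steps="0 22 39 0.08 0 0 95; 0 25 37 0.08 0 0 95; 0 28 35 0.08 0 0 95; 0 31 33 0.08 0 0 95; 0 33 30 0.08 0 0 95; 0 36 28 0.08 0 0 95; 0 38 25 0.08 0 0 95; 0 39 22 0.08 0 0 95")

```text
t: 1.7
eef_pos: [417.9, 222.3, 334.4]
tcp_rot: [0.109, 1.559, -2.212]
ft_force: [0.2, 1.2, -0.3]
opening: 1.0
```

Run:
```python
from plan import *
show()
rows([((480,80,333),down(-0.95),4),((512,-288,300),down(-1.99),12)])
```

```text
t 1.7 p [417.9 222.3 334.4] jaw -0.7509 axis x [-0.007 -0.01  -1.   ] f [ 0.2  1.2 -0.3] m [-0.04  0.1  -0.01] op 95.1 j [ 0.35  0.16  1.73 -0.01  1.26  1.11]
0 [ 1 36 15] [ 0.05   0.003 -0.001]
1 [ 1 36 14] [ 0.05   0.003 -0.001]
2 [ 0 37 12] [ 0.05   0.003 -0.001]
3 [ 0 38 10] [ 0.05   0.003 -0.001]
4 [ 3 26 16] [ 0.087 -0.     0.   ]
5 [ 3 28 13] [ 0.087 -0.    -0.   ]
6 [ 3 29 11] [ 0.087 -0.    -0.   ]
7 [ 3 30  8] [ 0.087 -0.    -0.   ]
8 [ 3 30  6] [ 0.087 -0.     0.   ]
9 [ 3 31  3] [ 0.087 -0.    -0.   ]
10 [ 3 31  0] [ 0.087 -0.    -0.   ]
11 [ 3 31 -2] [ 0.087 -0.    -0.   ]
12 [ 3 30 -5] [ 0.087 -0.    -0.   ]
13 [ 3 30 -7] [ 0.087 -0.    -0.   ]
14 [  3  29 -10] [ 0.087 -0.    -0.   ]
15 [  3  28 -13] [ 0.087  0.    -0.   ]
```

servo_tool(steps="1 36 15 0.05 0.01 0 95; 1 36 14 0.05 0 0 95; 0 37 12 0.05 0 0 95; 0 38 10 0.05 0 0 95; 3 26 16 0.09 0 0 95; 3 28 13 0.09 0 0 95; 3 29 11 0.09 0 0 95; 3 30 8 0.09 0 0 95")

```text
t: 2.5
eef_pos: [489.3, -57.6, 319.6]
tcp_rot: [0.653, 1.568, -2.255]
ft_force: [0.2, 0.0, -0.1]
opening: 0.997
```

servo_tool(steps="3 30 6 0.09 0 0 95; 3 31 3 0.09 0 0 95; 3 31 0 0.09 0 0 95; 3 31 -2 0.09 0 0 95; 3 30 -5 0.09 0 0 95; 3 30 -7 0.09 0 0 95; 3 29 -10 0.09 0 0 95; 3 28 -13 0.08 0 0 95")

```text
t: 3.3
eef_pos: [492.5, -314.6, 293.0]
tcp_rot: [0.522, 1.565, -3.128]
ft_force: [0.6, -0.1, 1.0]
opening: 1.0
```

Run:
```python
from plan import *
from h import *
from cell import read_camera,get_calibration
show()
c=get_calibration('wrist'); p,d=read_camera('wrist'); cv2.imwrite('pics/w1.png',p)
np.savez('w1.npz',p=p,d=d,**{k:np.array(v) for k,v in c.items()})
```

```text
t 3.3 p [ 492.5 -314.6  293. ] jaw -2.0787 axis x [-0.005 -0.    -1.   ] f [ 0.6 -0.1  1. ] m [0.02 0.17 0.01] op 95.1 j [-0.68  0.37  1.55 -0.    1.23  1.4 ]
```

View pics/w1.png

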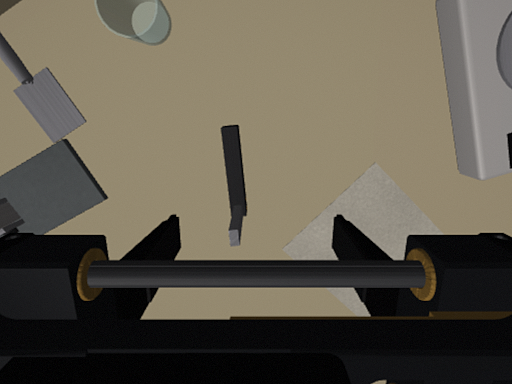

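The wrist view shows the stock from (230,125) to (240,215) between the fingers, with the blade top at (235,237). I'll measure its pose from this view as a check.

Run:
```python
from plan import *
from h import *
g=load('w1.npz'); W=world(g); X,Y,Z=W[...,0],W[...,1],W[...,2]
sq=(X>400)&(X<590)&(Y>-340)&(Y<-220)
for lo,hi,z in ((30,41,36),(122,136,130)):
    m=(sq&(Z>lo)&(Z<hi)).astype(np.uint8)
    N,L,S,_=cv2.connectedComponentsWithStats(m,connectivity=4); m=L==1+np.argmax(S[1:,4])
    vv,uu=np.nonzero(m); P=np.array([ray(g,(u,v),z)[:2] for u,v in zip(uu,vv)],np.float32)
    r=cv2.minAreaRect(P); print(r,np.median(Z[m]),cv2.boxPoints(r).round(1).tolist())
show()
for jaw in (-1.99,): rows([((512.3,-287.7,293),down(jaw),2),((512.3,-287.7,40),down(jaw),8)])
```

```text
((490.1538391113281, -277.1717224121094), (24.20850944519043, 139.799072265625), 65.98483276367188) 35.86290330281409 [[421.3999938964844, -259.79998779296875], [549.0999755859375, -316.70001220703125], [558.9000244140625, -294.6000061035156], [431.20001220703125, -237.6999969482422]]
((437.5835876464844, -253.96005249023438), (12.687223434448242, 24.995990753173828), 66.04464721679688) 129.79915685079294 [[423.6000061035156, -254.6999969482422], [446.3999938964844, -264.79998779296875], [451.6000061035156, -253.1999969482422], [428.70001220703125, -243.10000610351562]]
t 3.35 p [ 492.3 -318.4  292. ] jaw -2.0854 axis x [-0.006 -0.001 -1.   ] f [-2.3 -2.4 -1.7] m [-0.02  0.26 -0.  ] op 95.5 j [-0.68  0.37  1.55 -0.    1.23  1.4 ]
0 [ -1 -18  -1] [-0.048  0.003 -0.002]
1 [ -1 -18  -2] [-0.048  0.003 -0.002]
2 [32  0  0] [-0.  0.  0.]
3 [32  0  0] [-0.  0.  0.]
4 [32  0  0] [-0.  0.  0.]
5 [32  0  0] [-0.  0.  0.]
6 [32  0  0] [-0.  0.  0.]
7 [32  0  0] [-0.  0.  0.]
8 [32  0  0] [-0.  0.  0.]
9 [32  0  0] [-0.  0. -0.]
```

servo_tool(steps="0 -18 -1 -0.05 0 0 95; 0 -18 -2 -0.05 0 0 95; 20 0 0 0 0 0 95; 40 0 0 0 0 0 95; 40 0 0 0 0 0 95; 40 0 0 0 0 0 95; 30 0 0 0 0 0 95; 0 0 0 0 0 0 95")

```text
t: 4.15
eef_pos: [516.2, -277.0, 117.7]
tcp_rot: [0.724, 1.567, -2.803]
ft_force: [-0.7, -0.4, 0.5]
opening: 1.003
```

Run:
```python
from plan import *
show()
rows([((511.8,-287.3,60),down(-1.99),2),((511.8,-287.3,7),down(-1.99),5)])
```

```text
t 4.15 p [ 516.2 -277.   117.7] jaw -1.9565 axis x [-0.004 -0.001 -1.   ] f [-0.7 -0.4  0.5] m [-0.03  0.19 -0.01] op 95.4 j [-0.6   0.55  1.76 -0.    0.84  1.36]
0 [29  6  0] [ 0.017  0.001 -0.001]
1 [29  6  0] [ 0.017  0.001 -0.001]
2 [11  0  0] [-0. -0. -0.]
3 [11  0  0] [-0. -0. -0.]
4 [11  0  0] [-0. -0. -0.]
5 [11  0  0] [-0. -0. -0.]
6 [11  0  0] [0. 0. 0.]
```

servo_tool(steps="25 6 0 0.017 0.002 0 95; 25 5 0 0.017 0.002 0 95; 18 0 0 0 0 0 95; 14 0 0 0 0 0 95; 9 0 0 0 0 0 95; 3 0 0 0 0 0 95; 0 0 0 0 0 0 95; 0 0 0 0 0 0 95")

```text
t: 4.95
eef_pos: [519.5, -283.2, 30.3]
tcp_rot: [2.817, 1.557, -0.728]
ft_force: [-0.3, 0.0, 0.7]
opening: 1.0
```

Run:
```python
from plan import *
show()
rows([((511.8,-287.3,7),down(-1.99),2)])
```

```text
t 4.95 p [ 519.5 -283.2   30.3] jaw -1.9749 axis x [ 0.01  -0.009 -1.   ] f [-0.3  0.   0.7] m [ 0.02  0.14 -0.04] op 95.1 j [-0.61  0.68  1.81 -0.    0.64  1.37]
0 [12  3  3] [ 0.008 -0.006 -0.002]
1 [12  3  3] [ 0.008 -0.006 -0.002]
```

servo_tool(steps="6 3 3 0.008 -0.006 -0.002 95; 6 2 3 0.005 -0.004 -0.002 95; 6 0 0 0 0 0 95; 5 0 0 0 0 0 95; 0 0 0 0 0 0 95; 0 0 0 0 0 0 95; 0 0 0 0 0 0 95; 0 0 0 0 0 0 95")

```text
t: 5.75
eef_pos: [511.8, -286.3, 6.4]
tcp_rot: [3.104, 1.567, -0.456]
ft_force: [-1.3, -0.3, 0.4]
opening: 1.002
```

Run:
```python
from plan import *
show()
rows([((511.8,-287.3,7),down(-1.99),2)])
```

```text
t 5.75 p [ 511.8 -286.3    6.4] jaw -1.9896 axis x [ 0.003 -0.002 -1.   ] f [-1.3 -0.3  0.4] m [-0.03  0.16 -0.01] op 95.3 j [-0.62  0.71  1.82  0.    0.6   1.37]
0 [0 0 0] [ 0.    -0.002 -0.   ]
1 [0 0 0] [ 0.    -0.002 -0.   ]
```

Well placed. I'll close now, then check.

servo_tool(steps="0 0 0 0 0 0 0; 0 0 0 0 0 0 0; 0 0 0 0 0 0 0; 0 0 0 0 0 0 0; 0 0 0 0 0 0 0; 0 0 0 0 0 0 0; 0 0 0 0 0 0 0; 0 0 0 0 0 0 0")

```text
t: 6.55
eef_pos: [512.0, -286.4, 6.9]
tcp_rot: [3.068, 1.566, -0.492]
ft_force: [-0.5, -0.2, 0.7]
opening: 0.383
```

Run:
```python
from plan import *
show()
```

```text
t 6.55 p [ 512.  -286.4    6.9] jaw -1.9893 axis x [ 0.004 -0.002 -1.   ] f [-0.5 -0.2  0.7] m [ 0.01  0.21 -0.03] op 36.4 j [-0.62  0.71  1.82  0.    0.6   1.37]
```

servo_tool(steps="0 0 0 0 0 0 0; 0 0 0 0 0 0 0; 0 0 0 0 0 0 0; 0 0 0 0 0 0 0; -8 0 0 0 0 0 0; -20 0 0 0 0 0 0; -20 0 0 0 0 0 0; -10 0 0 0 0 0 0")

```text
t: 7.35
eef_pos: [510.7, -285.5, 65.7]
tcp_rot: [-1.298, 1.57, 1.425]
ft_force: [-0.1, -0.1, -3.1]
opening: 0.252
```

Run:
```python
from plan import *
from h import *
from cell import read_camera
show()
p,d=read_camera('side'); cv2.imwrite('pics/s2.png',p)
```

```text
t 7.35 p [ 510.7 -285.5   65.7] jaw -1.9894 axis x [ 0.     0.001 -1.   ] f [-0.1 -0.1 -3.1] m [-0.03  0.05 -0.04] op 24.0 j [-0.62  0.62  1.8   0.    0.72  1.37]
```

View pics/s2.png

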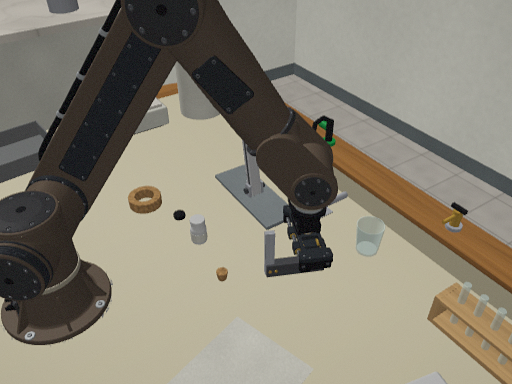

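Gripped: opening is 24.0 mm and the lifted weight about 3 N. The side view shows the square level, with the blade at (270,250). Now I'll carry it round, high and on the inside of the post.

Run:
```python
from plan import *
show()
rows([((500,-285,290),down(-1.989),7),((450,40,310),down(-1.1),9),((530,280,310),down(-0.3),8)])
```

```text
t 7.4 p [ 511.1 -285.7   66.8] jaw -1.9893 axis x [ 0.001 -0.    -1.   ] f [ 0.3  0.1 -0.6] m [-0.09 -0.01 -0.06] op 23.9 j [-0.62  0.62  1.8   0.    0.73  1.37]
0 [-32   1   1] [-0. -0.  0.]
1 [-32   1   1] [-0. -0.  0.]
2 [-32   1   1] [-0. -0.  0.]
3 [-32   1   1] [-0. -0.  0.]
4 [-32   1   1] [-0. -0.  0.]
5 [-32   1   1] [-0. -0.  0.]
6 [-32   1   1] [-0. -0.  0.]
7 [ -2 -31  20] [-0.099 -0.    -0.   ]
8 [ -2 -33  17] [-0.099 -0.    -0.   ]
9 [ -2 -34  13] [-0.099  0.    -0.   ]
10 [ -2 -35  10] [-0.099  0.    -0.   ]
11 [ -2 -36   6] [-0.099  0.    -0.   ]
12 [ -2 -36   3] [-0.099  0.    -0.   ]
13 [ -2 -37  -1] [-0.099 -0.    -0.   ]
14 [ -2 -36  -4] [-0.099  0.    -0.   ]
15 [ -2 -36  -8] [-0.099  0.    -0.   ]
16 [  0 -22 -23] [-0.1  0.  -0. ]
17 [  0 -20 -25] [-0.1 -0.  -0. ]
18 [  0 -17 -26] [-0.1 -0.  -0. ]
19 [  0 -15 -28] [-0.1 -0.  -0. ]
20 [  0 -12 -29] [-0.1 -0.  -0. ]
21 [  0  -9 -30] [-0.1 -0.  -0. ]
22 [  0  -6 -31] [-0.1 -0.  -0. ]
23 [  0  -2 -32] [-0.1 -0.  -0. ]
```

servo_tool(steps="-32 1 1 0 0 0 0; -32 1 1 0 0 0 0; -32 1 1 0 0 0 0; -32 1 1 0 0 0 0; -32 1 1 0 0 0 0; -32 1 1 0 0 0 0; -32 1 1 0 0 0 0; -2 -20 12 -0.05 0 0 0")

```text
t: 8.2
eef_pos: [497.2, -266.7, 297.6]
tcp_rot: [-0.332, 1.566, 2.439]
ft_force: [0.8, 1.2, -3.6]
opening: 0.255
```

servo_tool(steps="-2 -31 18 -0.1 0 0 0; -2 -33 15 -0.1 0 0 0; -2 -34 12 -0.1 0 0 0; -2 -35 9 -0.1 0 0 0; -2 -36 5 -0.1 0 0 0; -2 -36 2 -0.1 0 0 0; -2 -37 -2 -0.1 0 0 0; -2 -36 -5 -0.1 0 0 0")

```text
t: 9.0
eef_pos: [439.7, 27.0, 312.3]
tcp_rot: [-1.039, 1.562, 2.559]
ft_force: [0.6, -0.1, -3.5]
opening: 0.251
```

Run:
```python
from plan import *
show()
rows([((455,70,310),down(-0.95),2),((520,270,310),down(-0.3),7),((610.5,280,310),down(-0.015),4)])
```

```text
t 9.0 p [439.7  27.  312.3] jaw -1.1141 axis x [-0.007  0.005 -1.   ] f [ 0.6 -0.1 -3.5] m [-0.03  0.02 -0.01] op 23.9 j [-0.09  0.12  1.83  0.    1.19  1.02]
0 [  1 -16 -16] [-0.082  0.002  0.004]
1 [  1 -15 -18] [-0.082  0.002  0.004]
2 [  0 -18 -24] [-0.093  0.    -0.   ]
3 [  0 -16 -26] [-0.093  0.    -0.   ]
4 [  0 -13 -27] [-0.093  0.    -0.   ]
5 [  0 -11 -28] [-0.093 -0.    -0.   ]
6 [  0  -8 -29] [-0.093 -0.    -0.   ]
7 [  0  -5 -30] [-0.093 -0.    -0.   ]
8 [  0  -2 -30] [-0.093 -0.    -0.   ]
9 [ 0 21 -9] [-0.071 -0.    -0.   ]
10 [ 0 21 -8] [-0.071 -0.    -0.   ]
11 [ 0 22 -6] [-0.071 -0.    -0.   ]
12 [ 0 22 -4] [-0.071 -0.    -0.   ]
```

servo_tool(steps="1 -16 -16 -0.08 0.002 0.004 0; 1 -15 -18 -0.08 0.002 0.004 0; 0 -18 -24 -0.09 0 0 0; 0 -16 -26 -0.09 0 0 0; 0 -13 -27 -0.09 0 0 0; 0 -11 -28 -0.09 0 0 0; 0 -8 -29 -0.09 0 0 0; 0 -5 -30 -0.09 0 0 0")

```text
t: 9.8
eef_pos: [506.0, 254.0, 307.3]
tcp_rot: [-0.899, 1.567, -2.852]
ft_force: [0.4, -0.6, -2.8]
opening: 0.25
```

Run:
```python
from plan import *
show()
rows([((540,280,300),down(-0.2),2),((611,262,260),down(-0.015),4),((611,262,160),down(-0.015),4)])
```

```text
t 9.8 p [506.  254.  307.3] jaw -0.382 axis x [-0.003 -0.001 -1.   ] f [ 0.4 -0.6 -2.8] m [0.04 0.03 0.01] op 23.8 j [0.35 0.33 1.57 0.   1.25 0.73]
0 [  4  11 -18] [-0.091  0.001  0.001]
1 [  4  13 -17] [-0.091  0.001  0.001]
2 [10 18  1] [-0.046  0.     0.   ]
3 [10 18  2] [-0.046  0.     0.   ]
4 [10 18  3] [-0.046  0.     0.   ]
5 [10 18  3] [-0.046  0.     0.   ]
6 [25  0  0] [0. 0. 0.]
7 [25  0  0] [0. 0. 0.]
8 [25  0  0] [0. 0. 0.]
9 [25  0  0] [0. 0. 0.]
```

servo_tool(steps="4 11 -18 -0.09 0 0 0; 4 13 -15 -0.09 0 0 0; 10 18 0 -0.05 0 0 0; 10 18 2 -0.05 0 0 0; 10 18 3 -0.04 0 0 0; 10 17 3 -0.04 0 0 0; 0 0 0 0 0 0 0; 0 0 0 0 0 0 0")

```text
t: 10.6
eef_pos: [610.8, 266.2, 249.6]
tcp_rot: [-1.362, 1.558, -2.931]
ft_force: [-0.9, -0.3, -2.1]
opening: 0.25
```

Run:
```python
from plan import *
from cell import read_camera
import cv2
show()
rows([((611,255,220),down(-0.015),4)])
p,d=read_camera('scene'); cv2.imwrite('pics/c3.png',p)
p,d=read_camera('side'); cv2.imwrite('pics/s3.png',p)
```

```text
t 10.6 p [610.8 266.2 249.6] jaw 0.0013 axis x [-0.013 -0.003 -1.   ] f [-0.9 -0.3 -2.1] m [0.05 0.08 0.03] op 23.8 j [0.31 0.53 1.39 0.   1.23 0.31]
0 [7 0 3] [0.004 0.001 0.003]
1 [7 0 3] [0.004 0.001 0.003]
2 [7 0 3] [0.004 0.001 0.003]
3 [7 0 3] [0.004 0.001 0.003]
```

View pics/c3.png

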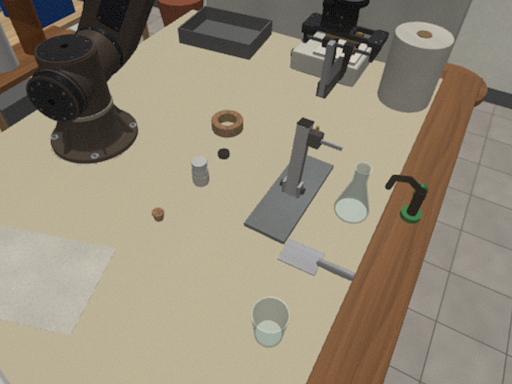

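View pics/s3.png

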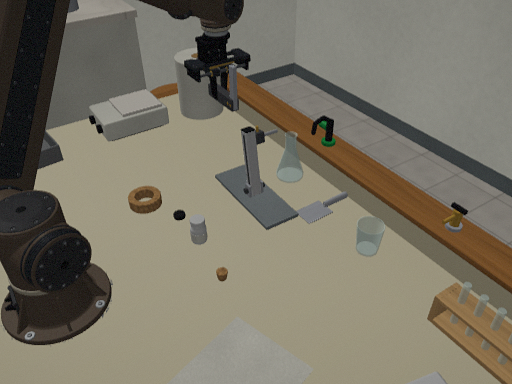

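The square hangs above the +y side of the plate, with the blade towards the post (scene (330,65)). Descending.

servo_tool(steps="15 0 4 0.006 0.002 0.005 0; 25 0 4 0.005 0 0.003 0; 30 0 4 0.004 0 0.003 0; 30 0 2 0 0 0 0; 30 0 0 0 0 0 0; 30 0 0 0 0 0 0; 20 0 0 0 0 0 0; 0 0 0 0 0 0 0")

```text
t: 11.5
eef_pos: [608.5, 255.3, 72.2]
tcp_rot: [1.906, 1.56, 0.321]
ft_force: [0.3, -0.0, -2.3]
opening: 0.251
```

Run:
```python
from plan import *
show()
rows([((611,250,30),down(-0.015),3)])
```

```text
t 11.5 p [608.5 255.3  72.2] jaw -0.0145 axis x [ 0.01   0.003 -1.   ] f [ 0.3 -0.  -2.3] m [ 0.03  0.1  -0.03] op 23.8 j [0.3  0.69 1.6  0.   0.84 0.31]
0 [14  1  2] [ 0.    -0.001 -0.003]
1 [14  1  2] [ 0.    -0.001 -0.003]
2 [14  1  2] [ 0.    -0.001 -0.003]
```

servo_tool(steps="15 1 2 0 -0.001 -0.003 0; 12 1 2 0 0 -0.002 0; 8 0 2 0 0 0 0; 3 0 0 0 0 0 0; 0 0 0 0 0 0 0; 0 0 0 0 0 0 0; 0 0 0 0 0 0 0; 0 0 0 0 0 0 0")

```text
t: 12.3
eef_pos: [612.9, 250.0, 36.5]
tcp_rot: [1.954, 1.558, 0.368]
ft_force: [0.5, -0.1, -1.6]
opening: 0.251
```

Run:
```python
from plan import *
from h import *
from cell import read_camera,get_calibration
show()
for n in ('scene','side'):
    p,d=read_camera(n); g=get_calibration(n); cv2.imwrite(f'pics/{n}4.png',p)
    g=dict(p=p,d=d,**{k:np.array(v) for k,v in g.items()})
    np.savez(n+'4.npz',**g)
a,b=[load(n+'4.npz')['p'] for n in('scene','side')]
cv2.imwrite('pics/z4.png',np.hstack([cv2.resize(a[60:250,230:370],(380,515),interpolation=3),cv2.resize(b[60:240,180:320],(400,515),interpolation=3)]))
show()
```

```text
t 12.3 p [612.9 250.   36.5] jaw -0.0146 axis x [ 0.012  0.005 -1.   ] f [ 0.5 -0.1 -1.6] m [ 0.03  0.05 -0.02] op 23.8 j [0.29 0.74 1.62 0.   0.77 0.3 ]
t 12.4 p [612.8 250.   36.5] jaw -0.0146 axis x [ 0.012  0.005 -1.   ] f [ 0.4 -0.4 -3.2] m [-0.02 -0.   -0.02] op 23.9 j [0.29 0.74 1.62 0.   0.77 0.3 ]
```

View pics/z4.png

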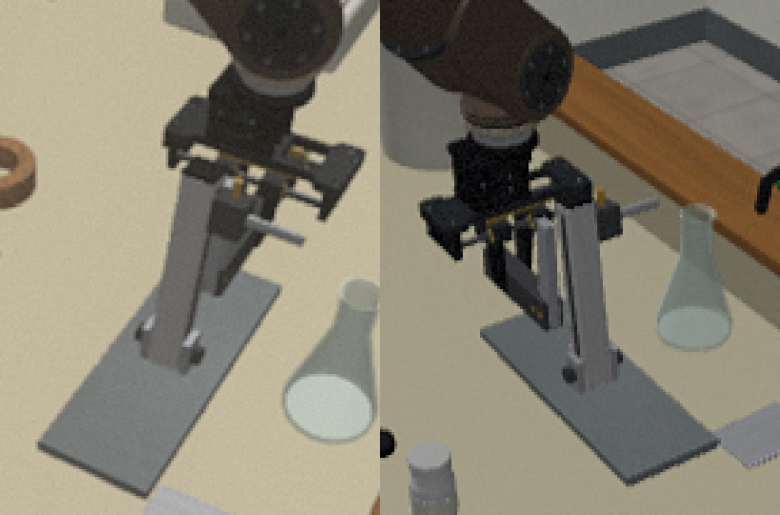

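The post still leans to +y and the square stands low beside it, blade facing the post (side crop around (545,260)). Going lower and closer, and correcting the 0.011 roll.

servo_tool(steps="4 -1 5 0 0 -0.005 0; 4 -1 6 0 0 -0.004 0; 3 0 8 0 0 -0.002 0; 3 0 8 0 0 0 0; 1 0 6 0 0 0 0; 0 0 3 0 0 0 0; 0 0 0 0 0 0 0; 0 0 0 0 0 0 0")

```text
t: 13.2
eef_pos: [610.2, 209.9, 19.9]
tcp_rot: [-2.974, 1.566, 1.723]
ft_force: [-0.4, 0.5, -2.7]
opening: 0.252
```

Run:
```python
from plan import *
show()
```

```text
t 13.2 p [610.2 209.9  19.9] jaw -0.0156 axis x [-0.001  0.005 -1.   ] f [-0.4  0.5 -2.7] m [ 0.04  0.06 -0.  ] op 23.9 j [0.23 0.75 1.66 0.01 0.73 0.24]
```

servo_tool(steps="0 0 3 0 0 0 0; 0 0 4 0 0 0 0; 0 0 4 0 0 0 0; 0 0 4 0 0 0 0; 0 0 3 0 0 0 0; 0 0 2 0 0 0 0; 0 0 0 0 0 0 0; 0 0 0 0 0 0 0")

```text
t: 14.0
eef_pos: [610.0, 188.7, 20.2]
tcp_rot: [3.113, 1.566, 1.527]
ft_force: [-0.4, 0.0, -2.6]
opening: 0.247
```

Run:
```python
from plan import *
show()
```

```text
t 14.0 p [610.  188.7  20.2] jaw -0.015 axis x [ 0.     0.005 -1.   ] f [-0.4  0.  -2.6] m [-0.06  0.09  0.02] op 23.5 j [0.19 0.74 1.68 0.01 0.72 0.2 ]
```

servo_tool(steps="1 0 0 0 0 0 0; 1 0 0 0 0 0 0; 1 0 0 0 0 0 0; 1 0 0 0 0 0 0; 1 0 0 0 0 0 0; 1 0 0 0 0 0 0; 1 0 0 0 0 0 0; 1 0 0 0 0 0 0")

```text
t: 14.8
eef_pos: [610.1, 188.8, 18.9]
tcp_rot: [2.621, 1.566, 1.037]
ft_force: [-3.9, -2.1, 8.4]
opening: 0.251
```

Run:
```python
from plan import *
show()
```

```text
t 14.8 p [610.1 188.8  18.9] jaw -0.0139 axis x [ 0.002  0.004 -1.   ] f [-3.9 -2.1  8.4] m [-0.4   0.83 -0.07] op 23.9 j [0.2  0.74 1.68 0.01 0.71 0.21]
```

servo_tool(steps="0.5 0 1 0 0 0 0; 0.5 0 1 0 0 0 0; 0.5 0 1 0 0 0 0; 0.5 0 1 0 0 0 0; 0.5 0 1 0 0 0 0; 0.5 0 1 0 0 0 0; 0.5 0 1 0 0 0 0; 0.5 0 1 0 0 0 0")

```text
t: 15.6
eef_pos: [611.0, 186.3, 19.0]
tcp_rot: [2.477, 1.558, 0.893]
ft_force: [-2.3, 7.3, 5.8]
opening: 0.253
```

Run:
```python
from plan import *
from h import *
from cell import read_camera,get_calibration
show()
for n in ('scene','side'):
    p,d=read_camera(n); g=get_calibration(n)
    np.savez(n+'5.npz',p=p,d=d,**{k:np.array(v) for k,v in g.items()})
a,b=[load(n+'5.npz')['p'] for n in('scene','side')]
cv2.imwrite('pics/z5.png',np.hstack([cv2.resize(a[90:220,240:340],(400,515),interpolation=3),cv2.resize(b[90:220,200:300],(400,515),interpolation=3)]))
show()
```

```text
t 15.6 p [611.  186.3  19. ] jaw -0.0134 axis x [ 0.008  0.01  -1.   ] f [-2.3  7.3  5.8] m [ 0.81  0.64 -0.1 ] op 24.1 j [0.19 0.74 1.69 0.01 0.7  0.19]
t 15.7 p [611.  186.3  19. ] jaw -0.0134 axis x [ 0.008  0.01  -1.   ] f [-3.   8.5  6.5] m [ 0.93  0.61 -0.08] op 24.1 j [0.19 0.74 1.69 0.01 0.7  0.19]
```

View pics/z5.png

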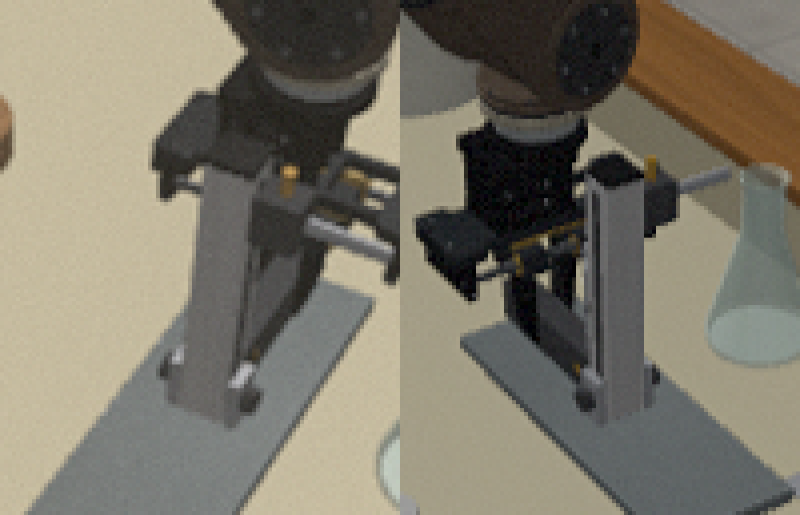

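Run:
```python
from h import *
for n in ('scene','side'):
  for k in ('0','5'):
    g=load(n+k+'.npz'); W=world(g); X,Y,Z=W[...,0],W[...,1],W[...,2]
    zz=[];yy=[]
    m=(X>596)&(X<620)&(Y>40)&(Y<115)&(Z>80)&(Z<190)
    Q=W[m]
    # -y face: keep lower-y points per z slice
    for a in range(80,190,10):
        q=Q[(Q[:,2]>=a)&(Q[:,2]<a+10)]
        if len(q)>5: zz.append(a+5);yy.append(np.percentile(q[:,1],25))
    c=np.polyfit(zz,yy,1); 
    t=(Z>208)&(Z<228)&(X>585)&(X<632)&(Y>30)&(Y<125)
    sel=cv2.morphologyEx(t.astype(np.uint8),cv2.MORPH_OPEN,np.ones((3,3)))>0
    q=W[(Z>215)&sel] ; print(n,k,'slope',c[0].round(4),'face y at pivot',(c[1]+c[0]*32).round(1),'top pts',len(q),q.mean(0).round(1) if len(q) else '')
```

```text
scene 0 slope 0.0919 face y at pivot 61.3 top pts 138 [608.7  89.9 220.3]
scene 5 slope 0.0012 face y at pivot 61.2 top pts 147 [608.4  73.5 220.8]
side 0 slope 0.1266 face y at pivot 62.4 top pts 76 [605.2  97.1 219.9]
side 5 slope -0.0142 face y at pivot 63.2 top pts 89 [605.   73.9 221.2]
```

The post now stands near upright, and both cameras put its top within about 2 mm of above the pivot. The tool shows a small tilt of about 0.007, which I'll trim out while pressing.

servo_tool(steps="0.5 0 0 0 -0.003 -0.004 0; 0.5 0 0 0 -0.003 -0.003 0; 1 0 0 0 -0.003 -0.002 0; 1 0 0.5 0 -0.002 0 0; 1 0 0.5 0 -0.002 0 0; 1 0 1 0 -0.002 0 0; 1 0 1 0 -0.001 0 0; 1 0 1 0 -0.001 0 0")

```text
t: 16.5
eef_pos: [611.2, 186.1, 18.9]
tcp_rot: [0.921, 1.567, -0.663]
ft_force: [-4.6, 6.7, 11.4]
opening: 0.253
```

Run:
```python
from plan import *
show()
```

```text
t 16.5 p [611.2 186.1  18.9] jaw -0.013 axis x [ 0.003 -0.002 -1.   ] f [-4.6  6.7 11.4] m [ 1.38  1.12 -0.01] op 24.0 j [ 0.19  0.74  1.68 -0.    0.72  0.21]
```

servo_tool(steps="1 0 1.5 0 0.001 0 0; 1 0 1.5 0 0.001 0 0; 1 0 2 0 0 0 0; 1 0 2 0 0 0 0; 1 0 2 0 0 0 0; 1 0 2 0 0 0 0; 1 0 2 0 0 0 0; 1 0 2 0 0 0 0")

```text
t: 17.3
eef_pos: [611.3, 185.6, 18.8]
tcp_rot: [2.519, 1.551, 0.936]
ft_force: [-3.6, 13.5, 10.3]
opening: 0.249
```

Run:
```python
from plan import *
from h import *
from cell import read_camera,get_calibration
show()
for n in ('scene','side'):
    p,d=read_camera(n); g=get_calibration(n)
    np.savez(n+'6.npz',p=p,d=d,**{k:np.array(v) for k,v in g.items()})
    g=load(n+'6.npz'); W=world(g); X,Y,Z=W[...,0],W[...,1],W[...,2]
    Q=W[(X>596)&(X<620)&(Y>40)&(Y<115)&(Z>80)&(Z<190)]; zz=[];yy=[]
    for a in range(80,190,10):
        q=Q[(Q[:,2]>=a)&(Q[:,2]<a+10)]; zz.append(a+5);yy.append(np.percentile(q[:,1],25))
    c=np.polyfit(zz,yy,1)
    t=(Z>208)&(Z<228)&(X>585)&(X<632)&(Y>30)&(Y<125)
    sel=cv2.morphologyEx(t.astype(np.uint8),cv2.MORPH_OPEN,np.ones((3,3)))>0
    q=W[(Z>215)&sel] ; print(n,'slope',c[0].round(4),'face y at pivot',(c[1]+c[0]*32).round(1),'top',len(q),q.mean(0).round(1))
    # blade top
    m=(Z>134)&(Z<150)&(X>595)&(X<625)&(Y>88)&(Y<125); q=W[m]; print('blade top',len(q),q.mean(0).round(1) if len(q) else '')
a,b=[load(n+'6.npz')['p'] for n in('scene','side')]
cv2.imwrite('pics/z6.png',np.hstack([cv2.resize(a[90:220,240:340],(400,515),interpolation=3),cv2.resize(b[90:220,200:300],(400,515),interpolation=3)]))
show()
```

```text
t 17.3 p [611.3 185.6  18.8] jaw -0.0115 axis x [ 0.012  0.016 -1.   ] f [-3.6 13.5 10.3] m [ 1.99  1.12 -0.05] op 23.7 j [0.19 0.74 1.69 0.02 0.7  0.18]
scene slope 0.0009 face y at pivot 61.1 top 151 [608.6  73.  220.9]
blade top 1 [622.9  89.1 145.6]
side slope 0.0033 face y at pivot 61.7 top 94 [604.9  74.2 220.6]
blade top 4 [603.  109.9 139.9]
t 17.4 p [611.3 185.6  18.8] jaw -0.0115 axis x [ 0.012  0.016 -1.   ] f [-4.  14.1 10.5] m [ 2.02  1.08 -0.02] op 23.7 j [0.19 0.74 1.69 0.02 0.7  0.18]
```

View pics/z6.png

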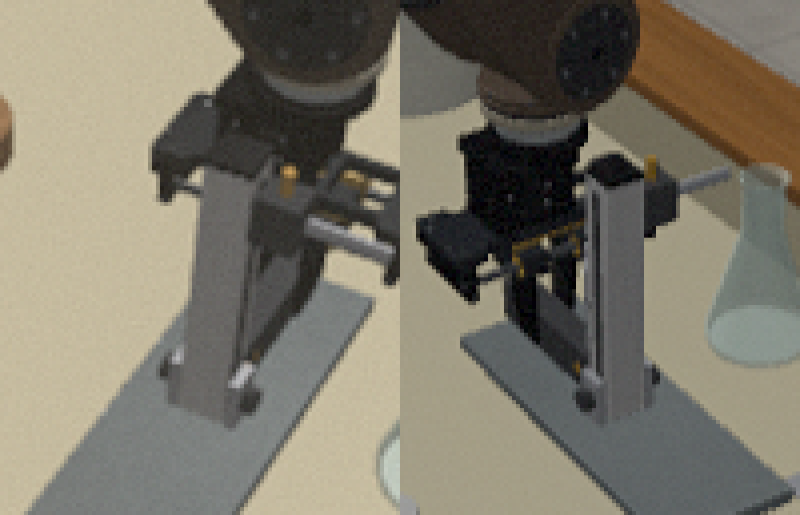

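The post is upright in both cameras (face slopes 0.001 and 0.003). The push tilted the tool to about (0.012, 0.016), so I'll trim it with a milder push.

servo_tool(steps="1 0 0.5 0 -0.006 -0.005 0; 1 0 0.5 0 -0.005 -0.004 0; 1 0 1 0 -0.003 -0.003 0; 1 0 1 0 -0.003 -0.002 0; 1 0 1 0 -0.002 -0.001 0; 1 0 1.5 0 -0.002 -0.001 0; 1 0 1.5 0 -0.002 -0.001 0; 1 0 1.5 0 -0.002 -0.001 0")

```text
t: 18.2
eef_pos: [611.5, 185.2, 18.6]
tcp_rot: [-1.594, 1.57, 3.107]
ft_force: [-4.4, 8.2, 10.4]
opening: 0.255
```

Run:
```python
from plan import *
show()
```

```text
t 18.2 p [611.5 185.2  18.6] jaw -0.0116 axis x [-0.001  0.    -1.   ] f [-4.4  8.2 10.4] m [2.01 0.91 0.03] op 24.3 j [0.19 0.74 1.68 0.   0.72 0.2 ]
```

servo_tool(steps="1 0 2 0 -0.002 -0.001 0; 1 0 2 0 -0.002 -0.001 0; 1 0 2 0 -0.002 -0.001 0; 1 0 2 0 -0.002 -0.001 0; 1 0 2 0 -0.002 -0.001 0; 1 0 2 0 -0.002 -0.001 0; 1 0 2 0 -0.002 -0.001 0; 1 0 2 0 -0.002 -0.001 0")

```text
t: 19.0
eef_pos: [611.5, 185.2, 18.6]
tcp_rot: [2.881, 1.568, 1.299]
ft_force: [-4.1, 13.1, 10.9]
opening: 0.255
```

```bash
cat > chk.py <<'E'
from plan import *
from h import *
from cell import read_camera,get_calibration
show()
for n in ('scene','side'):
    p,d=read_camera(n); g=get_calibration(n)
    g=dict(p=p,d=d,**{k:np.array(v) for k,v in g.items()}); W=world(g); X,Y,Z=W[...,0],W[...,1],W[...,2]
    Q=W[(X>596)&(X<620)&(Y>40)&(Y<115)&(Z>80)&(Z<190)]; zz=[];yy=[]
    for a in range(80,190,10):
        q=Q[(Q[:,2]>=a)&(Q[:,2]<a+10)]; zz.append(a+5);yy.append(np.percentile(q[:,1],25))
    c=np.polyfit(zz,yy,1)
    t=(Z>208)&(Z<228)&(X>585)&(X<632)&(Y>30)&(Y<125)
    sel=cv2.morphologyEx(t.astype(np.uint8),cv2.MORPH_OPEN,np.ones((3,3)))>0
    q=W[(Z>215)&sel] ; print(n,'slope',c[0].round(4),'top',len(q),q.mean(0).round(1))
show()
E
python3 chk.py
```

```text
t 19.0 p [611.5 185.2  18.6] jaw -0.0115 axis x [ 0.001  0.002 -1.   ] f [-4.1 13.1 10.9] m [ 2.41  0.98 -0.03] op 24.2 j [0.19 0.74 1.68 0.   0.72 0.2 ]
scene slope 0.0033 top 151 [608.3  73.2 220.6]
side slope -0.0061 top 88 [605.5  74.5 220.9]
t 19.1 p [611.5 185.2  18.6] jaw -0.0115 axis x [ 0.001  0.002 -1.   ] f [-4.1 13.7 11. ] m [ 2.38  1.   -0.02] op 24.1 j [0.19 0.74 1.68 0.   0.72 0.2 ]
```

The pose is steady: pushing 13 N sideways and about 14 N down without moving, with the tool tilt at about 0.002 rad and the post slope close to zero. Handing in.

```bash
python3 -c "
from cell import order
print(order.job_done())
from plan import *
show()"
```

```text
the job is handed in; nothing more can be done
None
the job is handed in; nothing more can be done
```

I gripped the square by its stock and carried it round the inside of the post. I set it on the plate on the +y side, where the post leaned, and pressed it into the corner. I handed in at about 19 s, still gripping and pressing; no verdict was given.

**Last checks, just before handing in:**
- **Pressing:** the push was about 13 N towards the post and about 14 N down on the plate. The tool did not move under it.
- **Alignment:** tool tilt was about 0.002 rad. The square was about 0.003 rad off the stand's line and within about 2 mm of its centreline, going by the tool pose and my measured stand pose.
- **Grip:** the fingers were 24.1 mm apart, matching the 24 mm stock.
- **Post:** its face slope read 0.003 in the scene view and -0.006 in the side view, so it is upright within the camera noise.

**Where readings disagreed or were not seen directly:**
- **Starting lean:** it read 0.09 in one view and 0.13 in the other, though the stop is at 0.16. I relied on it only for the direction of the lean.
- **Tilt during pressing:** one harder push tilted the tool to about 0.016 rad. I trimmed that out before handing in.
- **Blade contact:** the cameras could not see the gap between blade and post, and I could not separate the post's share of the sideways force from friction on the plate. That the blade is flush is inferred from the force, the stop in motion and the upright post.
- **Other items:** I did not measure the other bench items again at the end. Nothing looked moved in the pictures.

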